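# Free the lamp's locking pin and click its shutter to the next stop

### The arm

A 6-joint arm with a two-finger parallel gripper is mounted at the origin on a cart in front of the work surface, level with it; the furniture and walls round the work are solid. World frame = base frame: x ahead of the robot, y to its left, z up, the work surface at z = 0. Lengths are in mm, angles in rad, forces in N, time in s.
With the tool pointing down it reaches from about 325 to 850 mm from the base axis. Payload 4.4 kg.
Tool frame: the origin (TCP) lies on the front face of the gripper's body, between the roots of the fingers; the fingertips stand robot.tips_ahead ahead of it and the grasp point (between the pads) lies 78 mm ahead of it (robot.tips_ahead is the distance from the TCP to the fingertips, in mm); z points along the fingers, y is the line along which they close (so a half turn about z gives the same grasp; the last joint's range is limited). The gripper opens to 94 mm and grips with 3 to 60 N. Pads are 16 mm wide; open, the fingers measure 119 mm over their backs; the gripper's body (75 mm by 177 mm) begins 78 mm behind the grasp point.
Start: joints at [0.981, 0.207, 1.542, -0, 1.393, -0.15], TCP at [244.821, 520.279, 302.647] pointing down, gripper open.
Joint ranges: [-2.73, 2.73], [-0.86, 2.22], [0.23, 2.46], [-1.11, 4.25], [0.08, 2.63], [-2.82, 2.82]. Speed limits (rad/s): [2.79, 2.79, 3.14, 3.14, 3.14, 3.14].

### API

Orientations are given as [roll, pitch, yaw] about the fixed x, y, z axes, in that order (R = Rz(yaw) Ry(pitch) Rx(roll)).
In Python, from cell import robot gives the robot as it stands.
- The arm moves only by the tool arm_command, never from a script. Its argument "moves" is text: rows parted by semicolons, each of 7 numbers parted by spaces: the turn, a rotation vector about the world's x, y, z in rad, then the shift along the world's x, y, z in cm, then the opening, from 0 (shut) to 1 (fully open). A call has 1 to 10 rows; each row shifts and turns the commanded pose from where the row before left it; what a row does not reach is not made up. A row lasts 1/12 s, in which the tool goes at most 41.7 mm and 7.16 degrees, less where a joint would pass 70% of its speed; a pose out of reach is approached as far as the arm can. A call with a gripper value outside its range is refused whole. The fingers move at their own pace and stop on an object; the grip force is fixed at half the most. Time passes only in rows, so rows that do not move let the fingers close. It gives the time, the measured TCP pose, the force, the opening and the grip force at its end, in the units of the state.
- robot.state(): the state, without advancing time (a new reading comes with each control period).
- robot.snapshot(name): name is "scene" or "top"; returns (picture, depth): 400x640x3 uint8, red, green, blue; 400x640 float32, mm along the optical axis (not along the pixel's ray), 0 where there is no reading.
- robot.get_calibration(name): a dict with "fx", "fy", "cx", "cy" (pixels), "k1" (the pictures are not rectified: a ray, as slopes to the right and down, at radius r is drawn at 1 + k1 r^2 times it, then the intrinsics apply), "view" (4x4, takes a point from world to camera coordinates). Camera axes: x right, y down, z forward; pixel columns grow to the right and rows downward; lengths in mm; the calibration is good to about 2 mm. A picture is of the moment at which its call begins. get_calibration takes no time and is no camera call.
- robot.hand_in(): hands the job in; it is judged then, once.
Trained networks look in the newest picture that a camera, given by its name, has taken for a name from the list of things; names that differ only in an ending like _2 or _b are one class to them, and where a whole thing is asked for, a point or a joint stands for the part that bears it (a point fixed in the world has none). Each returns a list of dicts, best first, with "confidence" (0 to 1); they miss things now and then, are a little off and sometimes report something else, mostly with a low value. They report only what shows in the picture. A call takes as long as a camera call.
- robot.look_for(camera, query): "extent" ([left, top, right, bottom] in pixels, round what is visible of it).
- robot.silhouettes(camera, query): "mask" (400x640 bool, what is visible of it) and "extent" ([left, top, right, bottom] in pixels, round what is visible of it).
- robot.spot_point(camera, query): "uv" ([column, row] in pixels: a listed point, or the origin of a listed thing).
The state is a dict: "t": time; "q": joint angles; "joint_velocities": joint speeds; "joint_torque": joint torques, N m; "tool_pos": TCP position; "ee_rot": TCP orientation; "ft_force": force on the tool from outside, world axes, zero at the start; "torque": the same for the moment, N m; "opening": opening from 0.0 (shut) to 1.0 (fully open); "gripper_force": force on a finger pad.
Only numpy, scipy, OpenCV 4.12 (cv2) and the standard library are available. Lean on these libraries where they do the work, as an engineer would, in place of code of your own. Each camera call takes 0.05 s, during which the arm holds its last target. There are 200 camera calls.

### The job

The curing lamp's shutter is locked by the pin in the bridge across its rails, and that pin has seized: work it free and pull it fully up, where it stays by itself. Then slide the shutter plate towards the light port until it clicks into its next stop, the first one after where it stands now and not the one beyond, and leave it seated there with the pin still up. Do not disturb the other things on the table.

Things in the scene. Friction and masses are not known exactly. Their poses are not given: they have to be found in the camera images.
- lamp: Curing lamp head, fixed: grey housing 110 (x) x 280 (y) x 40 mm high, origin at the centre of its underside. On top, two rails along y (x = +-30 to +-40 mm, 50 mm high) guide the steel shutter plate, 53 x 135 x 4 mm. Light port, 44 mm across, in the top at y = +45 mm. A bridge (86 x 34 mm, top at z = 65 mm) across the rails at y = -115 mm carries the locking pin.
- shutter (a joint): Plate's travel in m along lamp +y, towards and over the port: 0 = the stop where it starts, 0.098 = end. Blocked (1 mm of play) until the pin is over 8 mm up. Two more stops: the first anywhere from 36 to 60 mm (hidden inside, differs from lamp to lamp: feel for it), the second 34 mm beyond it. Between stops the plate runs level against 2 to 4 N and stays where left.
- shutter_grip (a point): Centre of the upper part of the upright black grip on the shutter plate, 81 mm above the table. The grip is 40 mm (lamp x) x 14 mm (lamp y, the sliding direction) and reaches from 49 to 96 mm above the table; axes as the lamp's. At the start it stands at lamp y = -20 mm.
- plunger (a joint): Height in m of the plate's sprung index plunger (dark cap 12 mm across, behind the grip): 0 or a little less = seated in a stop's V notch, about 0.003 = riding level between stops. Leaving a stop takes about 14 N over 5 mm. Some 5 mm before a stop's middle it drops in and draws the plate on to the middle with up to 8 N; a plate let go there seats by itself. Moving on, it resists again.
- pin_handle (a point): Centre of the pin's dark steel wing handle, on the pin's upright axis: a bar 50 mm (its own x) x 14 mm (its own y) x 26 mm high, turning and rising with the pin; at the start its axes are the lamp's. Pin down: centre 83 mm above the table, underside of the bar 5 mm above the bridge. Pin fully up, against its stop: 16 mm higher.
- pin: The locking pin itself, origin on its axis at the handle's foot (65 mm above the table when down). Seized all the way: a straight pull meets about 50 N, but a pull of 5 to 20 N during a twist (about 0.35 N m) draws it up, by up to 7 mm for each rad turned, either way. It can be turned by 1 rad to either side. It stays at whatever height it is left.
- bench_psu: Two grey bench power supplies stacked, 240 (x) x 210 (y) x 314 mm high, fixed on the table left of the lamp: an obstacle to go round on the way in. Origin under their middle.
- tape_roll: roll of brown tape lying flat, 68 mm across, 40 mm high. A bystander; origin at the centre of its underside.
- solder_spool: solder wire spool standing on its flange, 52 mm across, 38 mm high. A bystander; origin at the centre of its underside.
- driver_blue: precision screwdriver with a blue handle, 131 mm long, lying along its own y axis. A bystander; origin at the centre of its underside.
- phone_battery: flat black phone cell, 38 x 105 x 6 mm, long along its own y axis. A bystander; origin at the centre of its underside.
- cell_tester: small blue cell tester, 40 x 60 x 30 mm. A bystander; origin at the centre of its underside.
- desk_fan: small white desk fan, 60 x 62 x 132 mm. A bystander; origin at the centre of its underside.
- tool_basket: white perforated basket full of tools, 146 x 140 x 188 mm. A bystander; origin at the centre of its underside.
- white_pump_bottle: white dispenser bottle with a steel dish, 52 x 56 x 94 mm. A bystander; origin at the centre of its underside.

How it is judged:
By the outcome, as a careful person would: the job done as asked, in the order asked, and still so for the second after the job is handed in, with the robot touching nothing.
It also fails if it takes over 72 s, if anything falls off the work surface, if the arm or the gripper's body presses on something with over 40 N, if the wrist force passes 120 N, or if a joint passes its speed limit or range.

## Working session

There is one attempt and no reset: what is moved stays moved. The work goes in short steps, Python scripts to look and compute and a tool call to move; the robot and the scene stay as the last step left them, time stands still between calls to the robot, and variables do not carry over. Pictures are saved under pics/ and viewed, at most 10 in all, crops included, and the job is handed in when it is done.

Besides the shell and the picture viewer there is one more tool, called after "Request:" by a JSON object that holds its "api" and its "payload", one argument or row to a line. arm_command: Moves the arm, as the interface text tells. Its arguments: {"type":"object","properties":{"moves":{"type":"string"}},"required":["moves"]}

```bash
mkdir -p pics; cat > h.py <<'E'
import numpy as np, cv2
from cell import robot
def ray2w(cam,u,v,d=None,z=None):
    c=robot.get_calibration(cam);V=np.array(c["view"])
    xd,yd=(u-c["cx"])/c["fx"],(v-c["cy"])/c["fy"];x,y=xd,yd
    for _ in range(10):
        s=1+c["k1"]*(x*x+y*y);x,y=xd/s,yd/s
    r=V[:3,:3].T@np.array([x,y,1]);o=-V[:3,:3].T@V[:3,3]
    return o+r*(d if d is not None else (z-o[2])/r[2])
E
python3 - <<'E'
from h import *
print(robot.tips_ahead); s=robot.state(); print(s)
for c in("top","scene"):
    p,d=robot.snapshot(c);cv2.imwrite(f"pics/{c}0.png",p[:,:,::-1]);np.save(f"{c}d.npy",d)
    C=robot.get_calibration(c);V=np.array(C["view"]);print(c,(-V[:3,:3].T@V[:3,3]).round(),V[2,:3].round(2))
    for n,z in(("lamp",0),("pin_handle",83),("shutter_grip",81),("pin",65),("bench_psu",0),("tool_basket",0),("desk_fan",0)):
        for r in robot.spot_point(c,n)[:2]:
            u,v=r["uv"];print(n,round(r["confidence"],2),np.round(r["uv"]),ray2w(c,u,v,z=z).round(1))
E
```

```text
97.19999999999999
{'t': 0.0, 'q': array([ 9.80476163e-01,  2.07382431e-01,  1.54294866e+00, -7.02648970e-05,
        1.39351547e+00, -1.50482080e-01]), 'joint_velocities': array([-0.0005278 , -0.00070349, -0.00150666,  0.00012499, -0.00045293,
        0.00039329]), 'joint_torque': array([-6.92412050e-04, -3.70875049e+01, -2.81416672e+01,  6.99252379e-02,
        3.60208517e-02, -1.94578352e-04]), 'tool_pos': array([244.51024954, 519.76101158, 301.51443155]), 'ee_rot': array([-3.13935385e+00, -2.69539510e-04,  2.70176674e+00]), 'ft_force': array([ 0.23672904, -0.22452149,  1.31921697]), 'torque': array([-0.04396127,  0.0010152 , -0.01657913]), 'gripper_force': 0.0, 'opening': 1.0000998748963976}
top [410. -46. 968.] [ 0.16  0.01 -0.99]
lamp 0.65 [361. 214.] [ 521.8 -140.2    0. ]
lamp 0.31 [282. 279.] [361.  55.   0.]
shutter_grip 0.69 [370. 212.] [ 517.1 -155.    81. ]
shutter_grip 0.4 [267. 251.] [428.3  82.2  81. ]
pin 0.64 [410. 206.] [ 533.1 -249.3   65. ]
tool_basket 0.88 [317. 115.] [784.4 -29.2   0. ]
tool_basket 0.25 [258. 115.] [783.9 126.3   0. ]
desk_fan 0.61 [261. 115.] [784.7 117.9   0. ]
scene [-444. -680.  843.] [ 0.7   0.47 -0.54]
lamp 0.85 [346. 238.] [ 524.4 -129.3    0. ]
pin_handle 0.69 [388. 225.] [ 533.5 -243.3   83. ]
shutter_grip 0.98 [358. 218.] [ 520.9 -160.8   81. ]
pin 0.49 [389. 232.] [ 532.4 -247.6   65. ]
bench_psu 0.27 [390. 235.] [ 603.5 -219.4    0. ]
tool_basket 0.8 [361. 184.] [786.8 -21.8   0. ]
desk_fan 0.98 [318. 170.] [780.4 135.8   0. ]
```

View pics/top0.png

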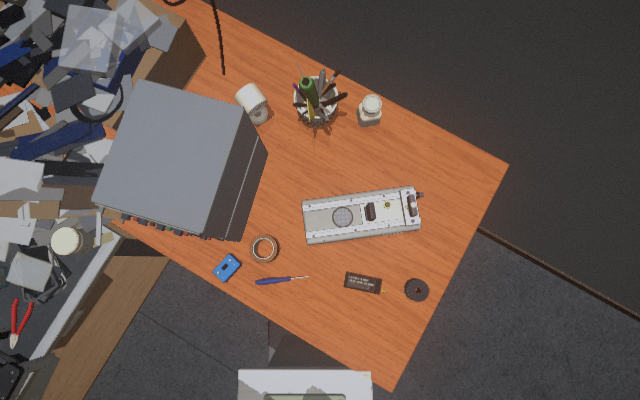

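View pics/scene0.png

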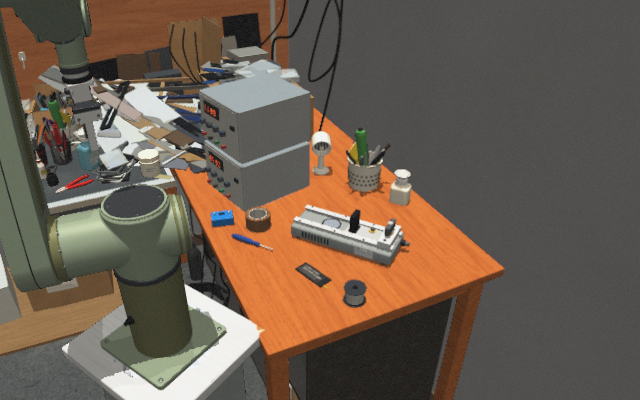

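```bash
python3 - <<'E'
from h import *
for n,lo,hi in(("lamp",0,200),("shutter_grip",60,110),("pin_handle",60,110)):
  for c in("top","scene"):
    d=np.load(c+"d.npy")
    for r in robot.silhouettes(c,n)[:1]:
        v,u=np.nonzero(r["mask"]&(d>0)); P=np.array([ray2w(c,a,b,d=d[b,a]) for a,b in zip(u[::3],v[::3])])
        print(n,c,round(r["confidence"],2),np.round(r["extent"]),len(u))
        for z0 in range(10,110,10):
            Q=P[(P[:,2]>=z0)&(P[:,2]<z0+10)]
            if len(Q)>5:
                b=cv2.minAreaRect(Q[:,:2].astype(np.float32)); print(z0,len(Q),np.round(b[0]),np.round(b[1]),round(b[2],1),Q[:,2].mean().round(1))
E
```

```text
lamp top 0.81 [302. 182. 425. 243.] 5395
10 7 [ 459. -119.] [  0. 124.] 7.8 16.7
20 15 [ 479. -180.] [ 78. 281.] 27.8 26.5
30 444 [ 518. -146.] [110. 299.] 7.7 38.2
40 826 [ 517. -136.] [104. 276.] 8.0 44.2
50 241 [ 517. -137.] [ 82. 271.] 6.8 51.7
60 121 [ 527. -208.] [ 86. 119.] 7.9 65.0
70 8 [ 517. -202.] [110.  38.] 88.6 74.7
80 14 [ 526. -196.] [46. 97.] 7.6 84.5
90 82 [ 526. -203.] [ 49. 109.] 8.1 95.6
lamp scene 0.66 [290. 205. 410. 267.] 3716
10 94 [ 468. -159.] [ 82. 298.] 23.9 15.6
20 120 [ 473. -165.] [ 92. 304.] 27.4 25.1
30 321 [ 503. -150.] [103. 298.] 11.0 36.7
40 451 [ 506. -136.] [103. 274.] 8.3 44.7
50 92 [ 512. -139.] [ 82. 265.] 6.8 52.8
60 73 [ 518. -209.] [ 83. 114.] 8.4 65.3
70 19 [ 518. -202.] [ 42. 108.] 9.9 76.0
80 20 [ 521. -203.] [ 45. 106.] 7.7 84.0
90 36 [ 516. -204.] [ 37. 106.] 7.3 94.6
shutter_grip top 0.66 [360. 199. 403. 226.] 885
40 226 [ 524. -186.] [ 51. 100.] 8.1 45.4
50 20 [ 531. -189.] [30. 91.] 17.3 53.5
80 7 [ 510. -151.] [25.  7.] 26.4 85.3
90 36 [ 519. -155.] [38. 13.] 8.9 95.7
shutter_grip scene 0.69 [345. 211. 402. 243.] 491
40 100 [ 526. -201.] [ 44. 131.] 6.7 44.6
50 14 [ 525. -171.] [28. 63.] 42.8 54.5
60 9 [ 505. -162.] [ 8. 24.] 72.0 66.1
70 8 [ 511. -163.] [11. 32.] 75.2 73.2
80 14 [ 516. -160.] [10. 44.] 84.3 84.5
90 19 [ 514. -156.] [39. 14.] 10.4 94.7
pin_handle top 0.72 [407. 194. 418. 217.] 202
60 10 [ 549. -253.] [23. 31.] 87.5 65.0
80 9 [ 536. -243.] [39.  1.] 5.1 85.3
90 43 [ 533. -249.] [50. 12.] 7.2 95.0
pin_handle scene 0.68 [383. 220. 392. 239.] 110
70 9 [ 523. -255.] [ 8. 31.] 78.7 75.5
80 7 [ 527. -253.] [ 7. 45.] 87.0 83.7
90 21 [ 526. -251.] [44. 10.] 8.4 94.2
```

The top view shows the lamp lying lengthwise at about px (362,213), with the pin handle at (411,205), the grip at (370,212) and the PSU at (185,165). The scene view agrees. The lamp's yaw is about +0.137 rad and the pin sits at about (531,-249). I'll raise the tool above PSU height, then cross over.

Request:
{"api": "arm_command", "payload": {
  "moves": "0 0 -0.117 0 0 4 1;0 0 -0.117 0 0 4 1;0 0 -0.117 0 0 4 1;0 0 -0.117 0 0 4 1;0 0 -0.117 1.4 -3.8 0 1;0 0 -0.117 1.4 -3.8 0 1;0 0 -0.117 1.4 -3.8 0 1;0 0 -0.117 1.4 -3.8 0 1;0 0 -0.117 1.4 -3.8 0 1;0 0 -0.117 1.4 -3.8 0 1"
}}

```text
t: 1.93
tool_pos: [328.8, 290.6, 462.8]
ee_rot: [3.141, -0.0, 1.527]
ft_force: [1.3, 0.2, 0.7]
opening: 0.998
gripper_force: 0.0
```

Request:
{"api": "arm_command", "payload": {
  "moves": "0 0 -0.117 1.4 -3.8 0 1;0 0 -0.117 1.4 -3.8 0 1;0 0 -0.117 1.4 -3.8 0 1;0 0 -0.117 1.4 -3.8 0 1;0 0 -0.117 1.4 -3.8 0 1;0 0 -0.117 1.4 -3.8 0 1;0 0 -0.117 1.4 -3.8 0 1;0 0 -0.117 1.4 -3.8 0 1;0 0 -0.117 1.4 -3.8 0 1;0 0 -0.117 1.4 -3.8 0 1"
}}

```text
t: 2.77
tool_pos: [468.9, -89.8, 462.9]
ee_rot: [3.141, -0.001, 0.355]
ft_force: [1.0, 0.9, 0.4]
opening: 1.004
gripper_force: 0.0
```

Request:
{"api": "arm_command", "payload": {
  "moves": "0 0 -0.044 1.24 -3.18 0 1;0 0 -0.044 1.24 -3.18 0 1;0 0 -0.044 1.24 -3.18 0 1;0 0 -0.044 1.24 -3.18 0 1;0 0 -0.044 1.24 -3.18 0 1;0 0 0 0 0 -4 1;0 0 0 0 0 -4 1;0 0 0 0 0 -4 1;0 0 0 0 0 -4 1;0 0 0 0 0 -4 1"
}}

```text
t: 3.6
tool_pos: [530.6, -246.8, 261.0]
ee_rot: [3.141, -0.0, 0.141]
ft_force: [0.9, -0.3, -0.6]
opening: 1.001
gripper_force: 0.0
```

```bash
python3 - <<'E'
from h import *
print(robot.state()["tool_pos"],robot.state()["ee_rot"],robot.state()["q"])
for c in("top","scene"):
    p,d=robot.snapshot(c);cv2.imwrite(f"pics/{c}1.png",cv2.resize(p[130:280,260:480,::-1],None,fx=3,fy=3))
E
```

```text
[ 530.60860351 -246.79501899  261.0208751 ] [ 3.14119895e+00 -4.96783134e-04  1.41456153e-01] [-5.83207628e-01  2.63679483e-01  1.56046279e+00  3.56799182e-05
  1.31681745e+00  8.46123690e-01]
```

View pics/scene1.png

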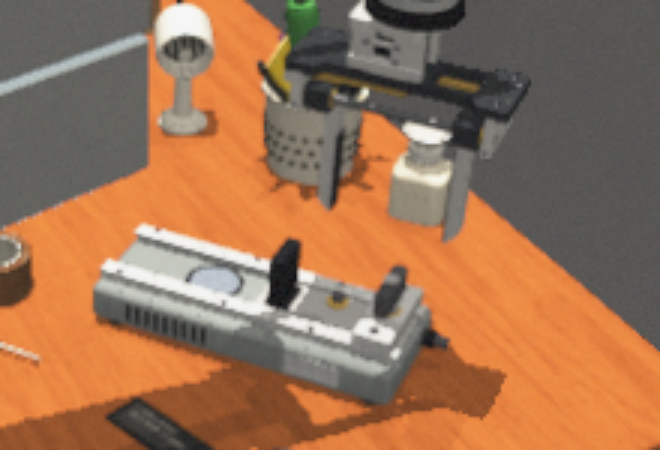

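The scene crop shows the open fingers at about (330,200) and (455,240), straddling the pin handle at (390,290) with the tool square to the lamp. I'll go down and close.

Request:
{"api": "arm_command", "payload": {
  "moves": "0 0 0 0.05 -0.25 -4 1;0 0 0 0 0 -4 1;0 0 0 0 0 -1.4 1;0 0 0 0 0 0 0.5;0 0 0 0 0 0 0.4;0 0 0 0 0 0 0.3;0 0 0 0 0 0 0.3;0 0 0 0 0 0 0.3"
}}

```text
t: 4.37
tool_pos: [532.8, -250.1, 171.5]
ee_rot: [3.138, -0.004, 0.142]
ft_force: [-0.0, 0.2, -0.2]
opening: 0.678
gripper_force: 0.0
```

Request:
{"api": "arm_command", "payload": {
  "moves": "0 0 0 0 0 0 0.2;0 0 0 0 0 0 0.2"
}}

```text
t: 4.53
tool_pos: [531.8, -249.5, 169.8]
ee_rot: [3.14, -0.001, 0.142]
ft_force: [-0.3, -0.3, 0.1]
opening: 0.545
gripper_force: 0.0
```

Request:
{"api": "arm_command", "payload": {
  "moves": "0 0 0 0 0 -0.2 0.2;0 0 0 0 0 0 0.2;0 0 0 0 0 0 0.2;0 0 0 0 0 0 0.2;0 0 0 0 0 0 0.2;0 0 0 0 0 0 0.2"
}}

```text
t: 5.03
tool_pos: [531.3, -249.2, 166.5]
ee_rot: [-3.141, 0.0, 0.142]
ft_force: [0.2, -0.8, 0.9]
opening: 0.204
gripper_force: 0.0
```

```bash
python3 - <<'E'
from h import *
print(robot.state())
p,d=robot.snapshot("scene");cv2.imwrite("pics/s2.png",cv2.resize(p[150:280,300:450,::-1],None,fx=4,fy=4,interpolation=cv2.INTER_CUBIC))
E
```

```text
{'t': 5.0333, 'q': array([-5.86011337e-01,  3.74559981e-01,  1.62913643e+00,  1.44378164e-05,
        1.13817763e+00,  8.42964015e-01]), 'joint_velocities': array([-0.00068267,  0.00035205, -0.00209504, -0.00023506, -0.00192217,
        0.00114753]), 'joint_torque': array([ 1.53769855e-03, -4.04958737e+01, -2.46024495e+01,  5.56452898e-02,
       -4.24358016e-02, -1.00019440e-05]), 'tool_pos': array([ 531.26679731, -249.18560686,  166.51495492]), 'ee_rot': array([-3.14139568e+00,  2.01367793e-04,  1.41814939e-01]), 'ft_force': array([ 0.24734646, -0.83809922,  0.8898046 ]), 'torque': array([ 0.02676752,  0.12257491, -0.05294661]), 'gripper_force': 0.0, 'opening': 0.20392752059653074}
```

View pics/s2.png

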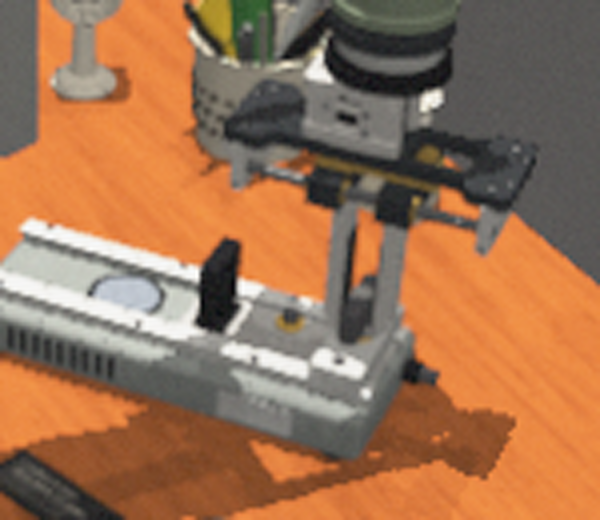

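The fingers at about (345,290) and (390,290) are on either side of the wing handle at (358,305), just above the bridge. Now I'll grip it.

Request:
{"api": "arm_command", "payload": {
  "moves": "0 0 0 0 0 0 0.15;0 0 0 0 0 0 0.1;0 0 0 0 0 0 0.05;0 0 0 0 0 0 0;0 0 0 0 0 0 0;0 0 0 0 0 0 0"
}}

```text
t: 5.58
tool_pos: [531.3, -249.1, 166.6]
ee_rot: [-3.141, 0.0, 0.142]
ft_force: [0.2, 0.4, -0.4]
opening: 0.157
gripper_force: 30.0
```

Request:
{"api": "arm_command", "payload": {
  "moves": "0 0 0.1 0 0 0.06 0;0 0 0.1 0 0 0.06 0;0 0 0.1 0 0 0.06 0"
}}

```text
t: 5.83
tool_pos: [531.2, -249.1, 167.5]
ee_rot: [-3.141, -0.0, 0.446]
ft_force: [1.3, -0.5, -4.8]
opening: 0.158
gripper_force: 30.4
```

Request:
{"api": "arm_command", "payload": {
  "moves": "0 0 0.1 0 0 0.15 0;0 0 0.1 0 0 0.08 0;0 0 0.1 0 0 0.08 0;0 0 0.1 0 0 0.08 0;0 0 0.1 0 0 0.08 0"
}}

```text
t: 6.25
tool_pos: [531.1, -249.0, 171.1]
ee_rot: [-3.141, -0.001, 0.945]
ft_force: [3.3, -2.2, -10.7]
opening: 0.16
gripper_force: 30.3
```

Request:
{"api": "arm_command", "payload": {
  "moves": "0 0 -0.1 0 0 0.07 0;0 0 -0.1 0 0 0.07 0;0 0 -0.1 0 0 0.07 0;0 0 -0.1 0 0 0.07 0;0 0 -0.1 0 0 0.07 0;0 0 -0.1 0 0 0.07 0;0 0 -0.1 0 0 0.07 0;0 0 -0.1 0 0 0.07 0"
}}

```text
t: 6.92
tool_pos: [531.1, -249.1, 175.8]
ee_rot: [-3.141, 0.001, 0.138]
ft_force: [4.6, -1.6, -13.9]
opening: 0.146
gripper_force: 54.8
```

Request:
{"api": "arm_command", "payload": {
  "moves": "0 0 -0.1 0 0 0.07 0;0 0 -0.1 0 0 0.07 0;0 0 -0.1 0 0 0.07 0;0 0 -0.1 0 0 0.07 0;0 0 -0.1 0 0 0.07 0;0 0 -0.1 0 0 0.07 0;0 0 -0.1 0 0 0.07 0;0 0 -0.1 0 0 0.05 0"
}}

```text
t: 7.58
tool_pos: [531.0, -249.1, 181.4]
ee_rot: [3.141, 0.001, -0.662]
ft_force: [4.1, -2.0, -11.5]
opening: 0.15
gripper_force: 54.9
```

```bash
python3 - <<'E'
from h import *
print(robot.state()["torque"],robot.state()["q"])
p,d=robot.snapshot("scene");cv2.imwrite("pics/s3.png",cv2.resize(p[150:280,300:450,::-1],None,fx=4,fy=4,interpolation=cv2.INTER_CUBIC))
E
```

```text
[-0.44743571 -0.71097659  0.23907964] [-5.86058492e-01  3.55203392e-01  1.62051123e+00 -1.95285279e-04
  1.16664581e+00  1.64719746e+00]
```

View pics/s3.png

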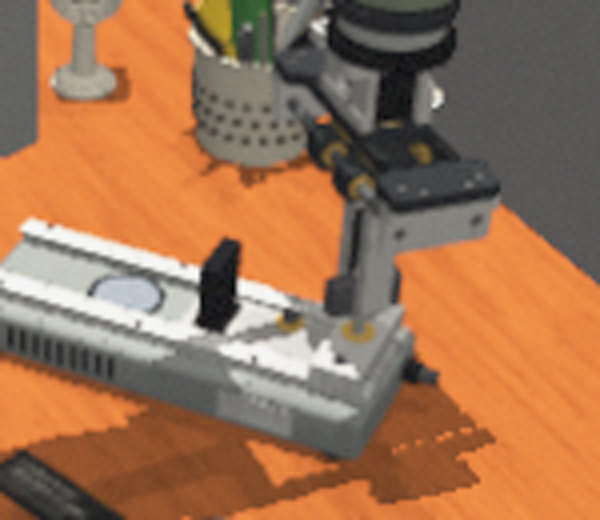

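The handle is clearly up: the bar at (355,295) stands well above the yellow collar at (358,328), and it is turned with the gripper. The last of the lift comes while turning back.

Request:
{"api": "arm_command", "payload": {
  "moves": "0 0 0.1 0 0 0.08 0;0 0 0.1 0 0 0.08 0;0 0 0.1 0 0 0.08 0;0 0 0.1 0 0 0.05 0;0 0 0.1 0 0 0 0;0 0 0.1 0 0 0 0;0 0 0.1 0 0 0 0;0 0 0.1 0 0 0 0;0 0 0 0 0 0 0"
}}

```text
t: 8.38
tool_pos: [530.8, -249.1, 184.1]
ee_rot: [-3.141, 0.001, 0.146]
ft_force: [4.1, -2.7, -14.8]
opening: 0.147
gripper_force: 43.9
```

At the stop, with the force held while it turned. I'll relax, release and lift.

Request:
{"api": "arm_command", "payload": {
  "moves": "0 0 0 0 0 -0.22 0;0 0 0 0 0 0 0.2;0 0 0 0 0 0 0.35;0 0 0 0 0 0 0.4;0 0 0 0 0 0 0.4;0 0 0 0 0 0 0.4;0 0 0 0 0 2 0.4;0 0 0 0 0 3 0.4;0 0 0 0 0 2 0.4"
}}

```text
t: 9.13
tool_pos: [531.6, -249.3, 256.8]
ee_rot: [3.141, -0.001, 0.142]
ft_force: [0.1, -0.2, 0.6]
opening: 0.402
gripper_force: 0.0
```

```bash
python3 - <<'E'
from h import *
print(robot.state()["tool_pos"],robot.state()["ft_force"])
for c in("top","scene"):
  p,d=robot.snapshot(c)
  for n in("pin_handle","shutter_grip"):
    for r in robot.silhouettes(c,n)[:1]:
        v,u=np.nonzero(r["mask"]&(d>0)); P=np.array([ray2w(c,a,b,d=d[b,a]) for a,b in zip(u,v)])
        z=P[:,2];Q=P[(z>88)&(z<125)]
        zt=np.percentile(Q[:,2],95);T=Q[Q[:,2]>zt-4];b=cv2.minAreaRect(T[:,:2].astype(np.float32))
        print(c,n,round(r["confidence"],2),len(T),zt.round(1),np.round(b,1) if 0 else b)
E
```

```text
[ 531.58958074 -249.34631377  256.79034728] [ 0.05818937 -0.20168598  0.58284403]
top pin_handle 0.74 96 121.4 ((790.4637451171875, -30.385910034179688), (121.43543243408203, 98.40364074707031), 8.520297050476074)
top shutter_grip 0.63 83 98.4 ((519.4095458984375, -155.67068481445312), (37.12680435180664, 13.99909496307373), 6.7741899490356445)
scene pin_handle 0.62 43 112.4 ((525.3245239257812, -250.87362670898438), (43.71882247924805, 11.16103744506836), 4.005741596221924)
```

The scene view puts the pin top at 112 mm, so it is fully up. Next is the shutter grip at about (518,-155).

Request:
{"api": "arm_command", "payload": {
  "moves": "0 0 0 -0.45 3.15 0 0.35;0 0 0 -0.45 3.15 0 0.35;0 0 0 -0.45 3.15 0 0.35;0 0 0 0 0 -3 0.35;0 0 0 0 0 -3 0.35;0 0 0 0 0 -2 0.35;0 0 0 0 0 -1.3 0.35;0 0 0 0 0 0 0.35"
}}

```text
t: 10.1
tool_pos: [514.2, -152.9, 156.4]
ee_rot: [-3.135, 0.009, 0.142]
ft_force: [0.1, 0.1, -1.3]
opening: 0.349
gripper_force: 0.0
```

Request:
{"api": "arm_command", "payload": {
  "moves": "0 0 0 0 0 0 0.25;0 0 0 0 0 0 0.15;0 0 0 0 0 0 0.1;0 0 0 0 0 0 0.05;0 0 0 0 0 0 0;0 0 0 0 0 0 0"
}}

```text
t: 10.6
tool_pos: [518.5, -154.9, 162.9]
ee_rot: [3.141, -0.002, 0.141]
ft_force: [0.8, 1.1, 3.1]
opening: 0.149
gripper_force: 30.0
```

Request:
{"api": "arm_command", "payload": {
  "moves": "0 0 0 -0.056 0.396 0 0;0 0 0 -0.056 0.396 0 0;0 0 0 -0.056 0.396 0 0;0 0 0 -0.056 0.396 0 0;0 0 0 -0.056 0.396 0 0;0 0 0 0 0 0 0"
}}

```text
t: 11.1
tool_pos: [515.9, -136.2, 163.0]
ee_rot: [3.138, -0.002, 0.142]
ft_force: [0.5, -2.8, 1.9]
opening: 0.149
gripper_force: 30.0
```

Request:
{"api": "arm_command", "payload": {
  "moves": "0 0 0 -0.028 0.198 0 0;0 0 0 -0.028 0.198 0 0;0 0 0 -0.028 0.198 0 0;0 0 0 -0.028 0.198 0 0"
}}

```text
t: 11.43
tool_pos: [514.8, -128.3, 163.0]
ee_rot: [3.138, -0.002, 0.142]
ft_force: [0.4, -5.2, 2.2]
opening: 0.149
gripper_force: 30.0
```

Request:
{"api": "arm_command", "payload": {
  "moves": "0 0 0 -0.021 0.149 0 0;0 0 0 -0.021 0.149 0 0;0 0 0 0 0 0 0"
}}

```text
t: 11.68
tool_pos: [514.3, -124.4, 163.0]
ee_rot: [3.14, -0.002, 0.142]
ft_force: [1.5, -3.1, 6.0]
opening: 0.147
gripper_force: 30.0
```

Request:
{"api": "arm_command", "payload": {
  "moves": "0 0 0 -0.021 0.149 0 0;0 0 0 -0.014 0.099 0 0;0 0 0 0 0 0 0"
}}

```text
t: 11.93
tool_pos: [514.0, -121.8, 163.0]
ee_rot: [3.14, -0.002, 0.142]
ft_force: [0.8, -3.8, 5.9]
opening: 0.149
gripper_force: 30.0
```

Request:
{"api": "arm_command", "payload": {
  "moves": "0 0 0 -0.021 0.149 0 0;0 0 0 0 0 0 0"
}}

```text
t: 12.1
tool_pos: [513.7, -120.3, 162.9]
ee_rot: [3.14, -0.002, 0.142]
ft_force: [0.2, -4.0, 6.1]
opening: 0.146
gripper_force: 30.0
```

Request:
{"api": "arm_command", "payload": {
  "moves": "0 0 0 -0.028 0.198 0 0;0 0 0 0 0 0 0"
}}

```text
t: 12.27
tool_pos: [513.5, -118.3, 163.0]
ee_rot: [3.14, -0.002, 0.142]
ft_force: [-0.2, -2.6, 6.1]
opening: 0.144
gripper_force: 30.0
```

Request:
{"api": "arm_command", "payload": {
  "moves": "0 0 0 -0.028 0.198 0 0;0 0 0 0 0 0 0"
}}

```text
t: 12.43
tool_pos: [513.2, -116.3, 162.9]
ee_rot: [3.14, -0.002, 0.142]
ft_force: [0.1, -4.0, 6.0]
opening: 0.149
gripper_force: 30.0
```

Request:
{"api": "arm_command", "payload": {
  "moves": "0 0 0 -0.028 0.198 0 0;0 0 0 0 0 0 0"
}}

```text
t: 12.6
tool_pos: [512.9, -114.3, 163.0]
ee_rot: [3.14, -0.002, 0.142]
ft_force: [1.0, -3.2, 5.8]
opening: 0.148
gripper_force: 30.0
```

Request:
{"api": "arm_command", "payload": {
  "moves": "0 0 0 -0.028 0.198 0 0;0 0 0 0 0 0 0"
}}

```text
t: 12.77
tool_pos: [512.6, -112.2, 162.9]
ee_rot: [3.141, -0.002, 0.142]
ft_force: [1.3, -3.5, 6.3]
opening: 0.145
gripper_force: 30.0
```

Request:
{"api": "arm_command", "payload": {
  "moves": "0 0 0 -0.028 0.198 0 0;0 0 0 0 0 0 0"
}}

```text
t: 12.93
tool_pos: [512.3, -109.9, 162.9]
ee_rot: [3.141, -0.002, 0.142]
ft_force: [0.2, -1.4, 7.5]
opening: 0.147
gripper_force: 30.0
```

Request:
{"api": "arm_command", "payload": {
  "moves": "0 0 0 -0.028 0.198 0 0;0 0 0 0 0 0 0"
}}

```text
t: 13.1
tool_pos: [511.9, -107.0, 162.9]
ee_rot: [-3.14, -0.002, 0.141]
ft_force: [-0.3, 2.8, 9.4]
opening: 0.143
gripper_force: 30.0
```

The force has changed sign, so the plunger is drawing the plate in. One more millimetre, then release so it seats by itself.

Request:
{"api": "arm_command", "payload": {
  "moves": "0 0 0 -0.014 0.099 0 0;0 0 0 0 0 0 0"
}}

```text
t: 13.27
tool_pos: [511.7, -105.3, 162.9]
ee_rot: [-3.138, -0.002, 0.142]
ft_force: [-0.3, 5.4, 9.4]
opening: 0.146
gripper_force: 30.0
```

Request:
{"api": "arm_command", "payload": {
  "moves": "0 0 0 0 0 0 0.25;0 0 0 0 0 0 0.35;0 0 0 0 0 0 0.35;0 0 0 0 0 0 0.35;0 0 0 0 0 0 0.35;0 0 0 0 0 0 0.35"
}}

```text
t: 13.77
tool_pos: [510.8, -107.1, 161.4]
ee_rot: [-3.141, 0.001, 0.142]
ft_force: [0.9, 0.4, -0.3]
opening: 0.352
gripper_force: 0.0
```

Request:
{"api": "arm_command", "payload": {
  "moves": "0 0 0 0 0 1 0.4;0 0 0 0 0 3 0.4;0 0 0 0 0 4 0.4;0 0 0 0 0 4 0.4;0 0 0 0 0 4 0.4;0 0 0 -4 0 0 0.4;0 0 0 -4 0 0 0.4;0 0 0 -4 0 0 0.4;0 0 0 0 0 0 0.4;0 0 0 0 0 0 0.4"
}}

```text
t: 14.6
tool_pos: [389.5, -106.8, 322.3]
ee_rot: [3.141, -0.001, 0.14]
ft_force: [0.6, 0.6, 0.2]
opening: 0.399
gripper_force: 0.0
```

```bash
python3 - <<'E'
from h import *
print(robot.state()["tool_pos"],robot.state()["ft_force"])
for c in("top","scene"):
  p,d=robot.snapshot(c)
  for n in("pin_handle","shutter_grip"):
    for r in robot.spot_point(c,n)[:1]: print(c,n,"pt",ray2w(c,*r["uv"],z=99 if n[0]=="p" else 81).round(1),r["confidence"])
    for r in robot.silhouettes(c,n)[:1]:
        v,u=np.nonzero(r["mask"]&(d>0)); P=np.array([ray2w(c,a,b,d=d[b,a]) for a,b in zip(u,v)])
        P=P[(P[:,2]>88)&(P[:,2]<125)]
        if len(P)<8: continue
        zt=np.percentile(P[:,2],95);T=P[P[:,2]>zt-4];print(c,n,round(r["confidence"],2),len(T),zt.round(1),cv2.minAreaRect(T[:,:2].astype(np.float32)))
cv2.imwrite("pics/s4.png",cv2.resize(p[150:280,280:430,::-1],None,fx=4,fy=4,interpolation=cv2.INTER_CUBIC))
E
```

```text
[ 389.51315154 -106.83494861  322.31725481] [0.63984451 0.5909404  0.15168919]
top pin_handle pt [ 534.9 -258.    99. ] 0.66
top pin_handle 0.46 112 114.1 ((532.2137451171875, -249.2909698486328), (13.395350456237793, 47.740543365478516), 88.74263763427734)
top shutter_grip 0.97 78 98.5 ((513.4042358398438, -105.02740478515625), (37.50718307495117, 13.192428588867188), 8.160623550415039)
scene pin_handle pt [ 522.1 -256.8   99. ] 0.64
scene pin_handle 0.68 43 113.2 ((525.0308837890625, -250.7923583984375), (48.05284881591797, 11.790767669677734), 0.12643136084079742)
scene shutter_grip pt [ 499. -116.   81.] 0.59
scene shutter_grip 0.85 41 97.0 ((508.5059814453125, -106.22538757324219), (39.917667388916016, 13.556341171264648), 6.175902366638184)
```

View pics/s4.png

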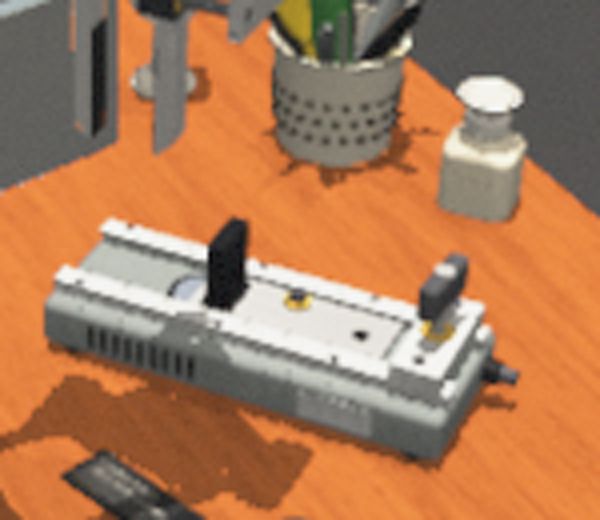

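The picture shows the pin handle up at (443,285), above its collar, and the grip moved to (228,265), partly over the port. The plunger at (297,298) sits low. Both cameras give a travel of about 51 mm, which matches where the plunger began to draw in (about 45 mm).

```bash
python3 -c "
from cell import robot
print(robot.hand_in())"
```

```text
the job is handed in; nothing more can be done
None
```

The job is handed in: the pin is fully up (about 16 mm) and the shutter sits in its first stop at about 51 mm of travel, with the arm clear and no bystanders touched; seating was inferred from the draw-in force and both cameras, not read directly.

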